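# Nest the empty hardware pots on the milling machine table

### The arm

A 6-joint arm with a two-finger parallel gripper is mounted at the origin on the work surface. World frame = base frame: x ahead of the robot, y to its left, z up, the work surface at z = 0. Lengths are in m, angles in degrees, forces in N, time in s.
With the tool pointing down it reaches from about 0.4 to 0.825 m from the base axis. Payload 7 kg.
Tool frame: the origin (TCP) lies at the very end of the fingers, on their centre line; the grasp point (between the pads) lies behind it (r.grasp_offset is the z of the grasp point in the tool frame, in m); z points along the fingers, y is the direction in which the jaws open and shut (so a half turn about z gives the same grasp; the last joint's range is limited). The gripper opens to 88 mm and grips with 3 to 60 N. Pads are 19 mm wide; open, the fingers measure 130 mm over their backs; the gripper's body (78 mm by 193 mm) begins 47 mm behind the grasp point.
Start: joints at [84.231, 20.546, 0.682, 0, -70.136, -16.507], TCP at [0.256, 0.625, 0.206] pointing down, gripper open.
Joint ranges: [-176.03, 176.03], [-82.01, 121.73], [-58.28, 71.71], [-173.87, 95.51], [-174.79, -0.11], [-173.66, 173.66]. Speed limits (degrees/s): [136.94, 136.94, 172.46, 180, 180, 180].

### API

Orientations are given as [roll, pitch, yaw] about the fixed x, y, z axes, in that order (R = Rz(yaw) Ry(pitch) Rx(roll)).
In Python, from plant import r gives the robot as it stands. The module is installed in compiled form; this text tells all that it offers.
- The arm moves only by the tool servo_tool, never from a script. Its argument "targets" is a list of rows, each an object of numbers: "dx", "dy", "dz": the shift along the world's x, y, z in cm; "spin": the turn about the world's z in rad; "grip": the opening in per cent of the stroke, from 0 (shut) to 100 (fully open). A call has exactly 10 rows; each row is the pose to reach, as a shift and turn from the pose commanded when the call began; what a row does not reach only later rows make up. A row lasts 1/12 s, in which the tool goes at most 41.7 mm and 7.16 degrees, less where a joint would pass 70% of its speed; a pose out of reach is approached as far as the arm can. A call with a gripper value outside its range is refused whole. The fingers move at their own pace and stop on an object; "squeeze" is the grip in N (left out, the last holds). Time passes only in rows, so rows that repeat a pose let the fingers close, or fill a call up. It gives the time, the measured TCP pose, the force and the opening at its end, in the units of the state.
- r.get_state(): the state, without advancing time (a new reading comes with each control period).
- r.capture(name): name is "scene" or "top"; returns the picture (420x560x3 uint8, blue, green, red); there is no depth.
- r.get_calibration(name): a dict with "K" (3x3 intrinsics, pixels), "extrinsics" (4x4, takes a point from camera to world coordinates). Camera axes: x right, y down, z forward; pixel columns grow to the right and rows downward; lengths in m; the calibration is good to about 2 mm. A picture is of the moment at which its call begins. get_calibration takes no time and is no camera call.
- r.close_job(): hands the job in, once; it reports no verdict.
Trained networks look in the newest picture that a camera, given by its name, has taken for a name from the list of things; names that differ only in an ending like _2 or _b are one class to them, and where a whole thing is asked for, a point or a joint stands for the part that bears it (a point fixed in the world has none). Each returns a list of dicts, best first, with "p" (0 to 1); they miss things now and then, are a little off and sometimes report something else, mostly with a low value. They report only what shows in the picture. A call takes as long as a camera call.
- r.cut_out(name, camera): "mask" (420x560 bool, what is visible of it) and "extent" ([left, top, right, bottom] in pixels, round what is visible of it).
The state is a dict: "time_s": time; "joints": joint angles; "qd": joint speeds; "joint_torque": joint torques, N m; "tcp_pos": TCP position; "eef_rot": TCP orientation; "contact_force": force on the tool from outside, world axes, zero at the start; "moment": the same for the moment, N m; "gripper_width": finger opening in m.
Only numpy, scipy, OpenCV 4.12 (cv2) and the standard library are available. Lean on these libraries where they do the work, as an engineer would, in place of code of your own. Each camera call takes 0.05 s, during which the arm holds its last target. There are 200 camera calls.

### The job

The job is set up, so tidy the machine table: nest the three empty steel pots in order of width, the medium one inside the large one and the small one inside the medium one, each standing upright on the floor of the next. Set the pots down gently rather than dropping them, and leave the pot full of bolts standing where it is.

Things in the scene. Friction and masses are not known exactly. Their poses are not given: they have to be found in the camera images.
- large_pot_mid (a point): The large pot: the widest and lowest, empty, standing on the table. Plain steel, straight round sides, no handle: outside diameter 100 mm, height 45 mm, wall 3 mm, floor 4 mm. Point: on its axis, 22.5 mm above its underside; z runs up the axis to the open mouth.
- medium_pot_mid (a point): The medium pot: empty, standing on the table. It goes into the large pot (94 mm inside diameter); its rim then stands 34 mm above the large pot's rim. Plain steel, straight round sides, no handle: outside diameter 64 mm, height 75 mm, wall 3 mm, floor 4 mm. Point: on its axis, 37.5 mm above its underside; z runs up the axis to the open mouth.
- small_pot_mid (a point): The small pot: the narrowest and tallest, empty, standing on the table. It goes into the medium pot (58 mm inside diameter); its rim then stands 34 mm above the medium pot's rim. Plain steel, straight round sides, no handle: outside diameter 34 mm, height 105 mm, wall 3 mm, floor 4 mm. Point: on its axis, 52.5 mm above its underside; z runs up the axis to the open mouth.
- bolt_pot_mid (a point): The pot full of dark bolts, a bystander to leave alone; bolt heads stand up to 16 mm above its rim. Plain steel, straight round sides, no handle: outside diameter 64 mm, height 75 mm, wall 3 mm, floor 4 mm. Point: on its axis, 37.5 mm above its underside; z runs up the axis to the open mouth. The pots stand at least 110 mm apart between axes; other pieces near are under 40 mm tall.

How it is judged (in metres and radians):
At the end, for the whole second after the job is handed in: Medium pot inside the large one and small inside the medium, each on the floor of the next (centre 8 to 24 mm above that of the pot around it, nominally 19; axes within 18 and 15 mm), all three upright within 10 degrees and at rest, the large pot on the table (horizontal distance between medium_pot_mid and large_pot_mid below 0.018 m and z of medium_pot_mid in the frame of large_pot_mid between 0.008 and 0.024 m and horizontal distance between small_pot_mid and medium_pot_mid below 0.015 m and z of small_pot_mid in the frame of medium_pot_mid between 0.008 and 0.024 m and angle between each of large_pot_mid, medium_pot_mid, small_pot_mid's own z axis and vertical below 0.17 rad and linear speed of each of large_pot, medium_pot, small_pot below 0.02 m/s and height (world z) of large_pot_mid below 0.03 m); the robot touches nothing.
It fails at once if the pot of bolts is moved by more than 20 mm or tipped (distance of bolt_pot_mid from where it was at the start of the episode above 0.02 m or angle between bolt_pot_mid's own z axis and vertical above 0.3 rad).
It fails at once if the large pot is dropped (falls unheld faster than 0.8 m/s, that is from over 30 mm) (linear speed of large_pot above 0.8 m/s and contact force between the fingers and large_pot below 0.05 N).
It fails at once if the medium pot is dropped (falls unheld faster than 0.8 m/s, that is from over 30 mm) (linear speed of medium_pot above 0.8 m/s and contact force between the fingers and medium_pot below 0.05 N).
It fails at once if the small pot is dropped (falls unheld faster than 0.8 m/s, that is from over 30 mm) (linear speed of small_pot above 0.8 m/s and contact force between the fingers and small_pot below 0.05 N).
It also fails if it takes over 51 s, if anything falls off the work surface, if the arm or the gripper's body presses on something with over 40 N, if the wrist force passes 120 N, or if a joint passes its speed limit or range.

## Working session

There is one attempt and no reset: what is moved stays moved. The work goes in short steps, Python scripts to look and compute and a tool call to move; the robot and the scene stay as the last step left them, time stands still between calls to the robot, and variables do not carry over. Pictures are saved under pics/ and viewed, about 8 in all and at most 12, crops included, and the job is handed in when it is done.

Besides the shell and the picture viewer there is one more tool, called after ">>>" as a command line: name --argument value ..., lists and objects as JSON in quotes. servo_tool: Moves the arm, as the interface text tells. Its arguments: {"type":"object","properties":{"targets":{"type":"array"},"squeeze":{"type":"number"}},"required":["targets"]}

```bash
mkdir -p pics; cat > h.py <<'E'
import numpy as np, cv2
from plant import r
def ray(cam,u,v,z):
    c=r.get_calibration(cam);K=np.array(c["K"]);T=np.array(c["extrinsics"])
    d=T[:3,:3]@np.linalg.solve(K,[u,v,1.]);o=T[:3,3]
    return (o+d*(z-o[2])/d[2])[:2]
def proj(cam,P):
    c=r.get_calibration(cam);K=np.array(c["K"]);T=np.linalg.inv(np.array(c["extrinsics"]))
    P=np.atleast_2d(P);q=(T[:3,:3]@P.T).T+T[:3,3];q=(K@q.T).T
    return q[:,:2]/q[:,2:]
E
python3 - <<'E'
from h import *
ims=[]
for c in("scene","top"):
    im=r.capture(c);cv2.imwrite(f"pics/{c}0.png",im)
    for n in("large_pot_mid","medium_pot_mid","small_pot_mid","bolt_pot_mid"):
        for d in r.cut_out(n,c)[:3]: print(c,n,round(d["p"],2),np.round(d["extent"]),int(d["mask"].sum()))
    print(np.round(r.get_calibration(c)["extrinsics"],3).tolist(),np.array(r.get_calibration(c)["K"])[0,0])
s=r.get_state();print(s["time_s"],s["tcp_pos"],s["eef_rot"],s["gripper_width"],s["contact_force"],r.grasp_offset)
E
```

```text
scene large_pot_mid 0.6 [143. 179. 206. 229.] 2322
scene medium_pot_mid 0.65 [205. 218. 250. 280.] 2272
scene small_pot_mid 0.56 [383. 211. 420. 283.] 1501
scene bolt_pot_mid 0.65 [310. 175. 348. 233.] 1777
scene bolt_pot_mid 0.22 [380. 213. 421. 279.] 1578
[[-0.006, 0.551, -0.834, 1.103], [1.0, 0.023, 0.008, -0.024], [0.024, -0.834, -0.551, 0.433], [0.0, 0.0, 0.0, 1.0]] 399.88395147428747
top large_pot_mid 0.81 [371. 231. 444. 300.] 3667
top medium_pot_mid 0.65 [319. 144. 363. 190.] 1647
top bolt_pot_mid 0.85 [207. 223. 254. 264.] 1516
[[0.026, -0.997, 0.067, 0.514], [-1.0, -0.026, 0.004, 0.001], [-0.002, -0.067, -0.998, 0.73], [0.0, 0.0, 0.0, 1.0]] 442.4797670602124
0.5 [0.25589224 0.62458882 0.2055128 ] [ 1.79996686e+02 -3.01051341e-04 -2.22800878e+01] 0.08737073020492893 [-0.21199133  0.06708558 -0.77402633] -0.0188
```

View pics/scene0.png

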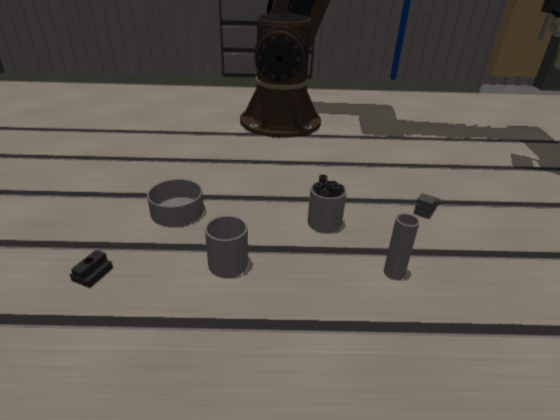

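View pics/top0.png

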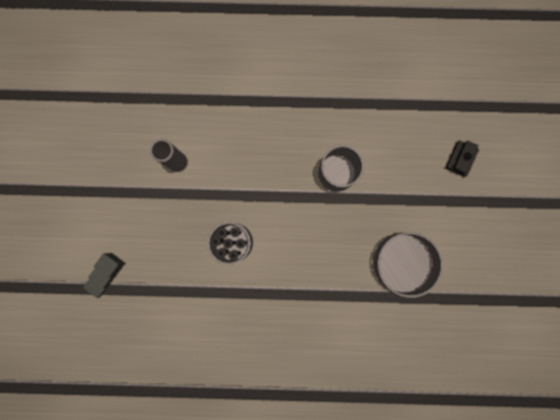

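The scene view has the large pot at about (176,203), the medium at (227,247), the bolt pot at (326,204) and the small pot at (400,246). In the top view they are at about (405,265), (341,169), (230,243) and (162,150) for the small rim. Next I'll fit cylinder silhouettes to both views.

```bash
cat >> h.py <<'E'
from scipy.optimize import least_squares
D={"large":(.1,.045),"medium":(.064,.075),"small":(.034,.105),"bolt":(.064,.075)}
def ext(cam,x,y,n,z0=0):
    d,h=D[n];a=np.linspace(0,2*np.pi,73)
    P=np.vstack([np.c_[x+d/2*np.cos(a),y+d/2*np.sin(a),a*0+z] for z in(z0,z0+h)])
    q=proj(cam,P);return np.r_[q.min(0),q.max(0)]
def fit(obs,n,x0,z0=0):
    f=lambda p:np.concatenate([ext(c,*p,n,z0)-e for c,e in obs])
    s=least_squares(f,x0,loss="soft_l1");return s.x,f(s.x)
E
python3 - <<'E'
from h import *
obs={"large":[("scene",(143,179,206,229)),("top",(371,231,444,300))],
"medium":[("scene",(205,218,250,280)),("top",(319,144,363,190))],
"small":[("scene",(383,211,420,283)),("top",(151,138,188,172))],
"bolt":[("top",(207,223,254,264))]}
for n,o in obs.items():
    for oo in [o]+([[k] for k in o] if len(o)>1 else []):
        p,e=fit([(c,np.array(x)) for c,x in oo],n,[.6,0]);print(n,oo[0][0],len(oo),np.round(p,4),np.round(e,1))
E
```

```text
large scene 2 [ 0.476  -0.2014] [ 2.6 -0.5 -2.9 -1.2  1.   0.3 -0.8 -3.2]
large scene 1 [ 0.4794 -0.2016] [ 2.   0.4 -3.2 -0.1]
large top 1 [ 0.4737 -0.2014] [ 1.   1.9 -0.9 -1.7]
medium scene 2 [ 0.6234 -0.0882] [-0.3 -2.2 -1.7 -0.1 -3.2 -1.3 -0.3  0.4]
medium scene 1 [ 0.6256 -0.0865] [ 0.6 -1.3 -0.7  1. ]
medium top 1 [ 0.6226 -0.0906] [-1.8 -0.7  1.3  0.8]
small scene 2 [0.6325 0.1739] [-0.6  1.6 -0.5 -2.  -2.  -0.3 -0.  -0.2]
small scene 1 [0.6342 0.1742] [-0.1  2.3  0.1 -1.2]
small top 1 [0.6322 0.1721] [-0.8 -0.   1.   0. ]
bolt top 1 [0.5007 0.0755] [ 0.3 -1.3 -0.4  1.2]
```

>>> servo_tool --targets '[{"dx": 1, "dy": -2, "grip": 100}, {"dx": 3, "dy": -5.5, "grip": 100}, {"dx": 5, "dy": -9, "grip": 100}, {"dx": 7, "dy": -12.5, "grip": 100}, {"dx": 9, "dy": -16, "grip": 100}, {"dx": 11, "dy": -19.5, "grip": 100}, {"dx": 13, "dy": -23, "grip": 100}, {"dx": 15, "dy": -26.5, "grip": 100}, {"dx": 17, "dy": -30, "grip": 100}, {"dx": 19, "dy": -33.5, "grip": 100}]' --squeeze 30

```text
validation failed for argument at $.ta...
```

>>> servo_tool --targets '[{"dx": 1.9, "dy": -3.7}, {"dx": 3.8, "dy": -7.4}, {"dx": 5.7, "dy": -11.1}, {"dx": 7.6, "dy": -14.8}, {"dx": 9.5, "dy": -18.5}, {"dx": 11.4, "dy": -22.2}, {"dx": 13.3, "dy": -25.9}, {"dx": 15.2, "dy": -29.6}, {"dx": 16.8, "dy": -33.2}, {"dx": 17.7, "dy": -36}]'

```text
validation failed for argument at $.ta...
```

>>> servo_tool --targets '[{"dx": 1, "dy": -2, "dz": 0, "spin": 0, "grip": 100}, {"dx": 3, "dy": -5.5, "dz": 0, "spin": 0, "grip": 100}, {"dx": 5, "dy": -9, "dz": 0, "spin": 0, "grip": 100}, {"dx": 7, "dy": -12.5, "dz": 0, "spin": 0, "grip": 100}, {"dx": 9, "dy": -16, "dz": 0, "spin": 0, "grip": 100}, {"dx": 11, "dy": -19.5, "dz": 0, "spin": 0, "grip": 100}, {"dx": 13, "dy": -23, "dz": 0, "spin": 0, "grip": 100}, {"dx": 15, "dy": -26.5, "dz": 0, "spin": 0, "grip": 100}, {"dx": 17, "dy": -30, "dz": 0, "spin": 0, "grip": 100}, {"dx": 19, "dy": -33.5, "dz": 0, "spin": 0, "grip": 100}]' --squeeze 30

```text
time_s: 1.33
tcp_pos: [0.4464, 0.2879, 0.206]
eef_rot: [-179.9, -0.0, -22.3]
contact_force: [1.6, -0.8, 1.5]
gripper_width: 0.0877
```

>>> servo_tool --targets '[{"dx": 1.8, "dy": -3.7, "dz": 0, "spin": 0, "grip": 100}, {"dx": 3.6, "dy": -7.4, "dz": 0, "spin": 0, "grip": 100}, {"dx": 5.4, "dy": -11.1, "dz": 0, "spin": 0, "grip": 100}, {"dx": 7.2, "dy": -14.8, "dz": 0, "spin": 0, "grip": 100}, {"dx": 9, "dy": -18.5, "dz": 0, "spin": 0, "grip": 100}, {"dx": 10.8, "dy": -22.2, "dz": 0, "spin": 0, "grip": 100}, {"dx": 12.6, "dy": -25.9, "dz": 0, "spin": 0, "grip": 100}, {"dx": 14.4, "dy": -29.6, "dz": 0, "spin": 0, "grip": 100}, {"dx": 16.2, "dy": -33.3, "dz": 0, "spin": 0, "grip": 100}, {"dx": 17.5, "dy": -36.5, "dz": 0, "spin": 0, "grip": 100}]'

```text
time_s: 2.17
tcp_pos: [0.6219, -0.0779, 0.2056]
eef_rot: [180.0, -0.0, -22.3]
contact_force: [1.2, 0.5, 1.2]
gripper_width: 0.0877
```

>>> servo_tool --targets '[{"dx": 0.2, "dy": -1.4, "dz": 0, "spin": 0, "grip": 100}, {"dx": 0.2, "dy": -1.4, "dz": -1, "spin": 0, "grip": 100}, {"dx": 0.2, "dy": -1.4, "dz": -2.5, "spin": 0, "grip": 100}, {"dx": 0.2, "dy": -1.4, "dz": -4.5, "spin": 0, "grip": 100}, {"dx": 0.2, "dy": -1.4, "dz": -6.5, "spin": 0, "grip": 100}, {"dx": 0.2, "dy": -1.4, "dz": -8, "spin": 0, "grip": 100}, {"dx": 0.2, "dy": -1.4, "dz": -9, "spin": 0, "grip": 100}, {"dx": 0.2, "dy": -1.4, "dz": -9.5, "spin": 0, "grip": 100}, {"dx": 0.2, "dy": -1.4, "dz": -9.5, "spin": 0, "grip": 100}, {"dx": 0.2, "dy": -1.4, "dz": -9.5, "spin": 0, "grip": 100}]'

```text
time_s: 3.0
tcp_pos: [0.6232, -0.0891, 0.1111]
eef_rot: [-180.0, -0.0, -22.2]
contact_force: [0.6, -0.2, 0.6]
gripper_width: 0.0878
```

```bash
python3 - <<'E'
from h import *
s=r.capture("scene");t=r.capture("top")
cv2.imwrite("pics/m1.png",np.hstack([cv2.resize(s[120:330,100:310],(400,400)),cv2.resize(t[60:270,240:450],(400,400))]))
E
```

```text
(no output)
```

View pics/m1.png

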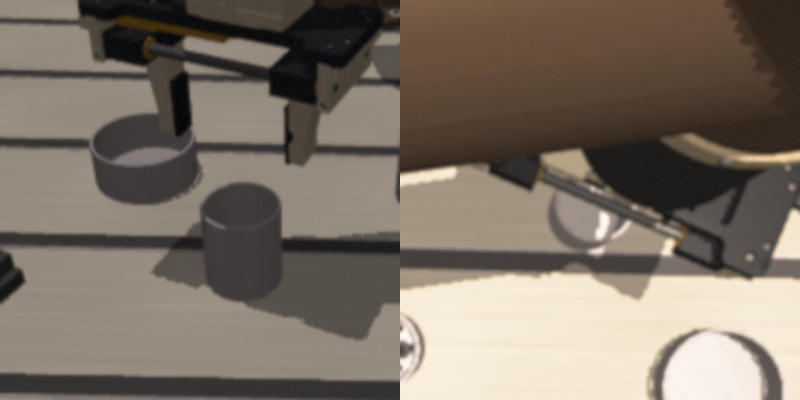

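The fingers straddle the medium pot: the tips are at crop (175,133) and (300,163), and the pot's rim is centred at (242,205), below and between them. Descending to grip near its rim.

>>> servo_tool --targets '[{"dx": 0, "dy": 0, "dz": -0.7, "spin": 0, "grip": 100}, {"dx": 0, "dy": 0, "dz": -1.6, "spin": 0, "grip": 100}, {"dx": 0, "dy": 0, "dz": -2.6, "spin": 0, "grip": 100}, {"dx": 0, "dy": 0, "dz": -3.6, "spin": 0, "grip": 100}, {"dx": 0, "dy": 0, "dz": -4.6, "spin": 0, "grip": 100}, {"dx": 0, "dy": 0, "dz": -5.4, "spin": 0, "grip": 100}, {"dx": 0, "dy": 0, "dz": -5.9, "spin": 0, "grip": 100}, {"dx": 0, "dy": 0, "dz": -6.1, "spin": 0, "grip": 100}, {"dx": 0, "dy": 0, "dz": -6.1, "spin": 0, "grip": 100}, {"dx": 0, "dy": 0, "dz": -6.1, "spin": 0, "grip": 100}]'

```text
time_s: 3.93
tcp_pos: [0.6231, -0.0894, 0.0497]
eef_rot: [-180.0, -0.0, -22.3]
contact_force: [0.1, -1.1, 0.2]
gripper_width: 0.0878
```

>>> servo_tool --targets '[{"dx": 0, "dy": 0, "dz": 0, "spin": 0, "grip": 92}, {"dx": 0, "dy": 0, "dz": 0, "spin": 0, "grip": 86}, {"dx": 0, "dy": 0, "dz": 0, "spin": 0, "grip": 80}, {"dx": 0, "dy": 0, "dz": 0, "spin": 0, "grip": 75}, {"dx": 0, "dy": 0, "dz": 0, "spin": 0, "grip": 70}, {"dx": 0, "dy": 0, "dz": 0, "spin": 0, "grip": 65}, {"dx": 0, "dy": 0, "dz": 0, "spin": 0, "grip": 55}, {"dx": 0, "dy": 0, "dz": 0, "spin": 0, "grip": 50}, {"dx": 0, "dy": 0, "dz": 0, "spin": 0, "grip": 50}, {"dx": 0, "dy": 0, "dz": 0, "spin": 0, "grip": 50}]'

```text
time_s: 4.77
tcp_pos: [0.623, -0.0894, 0.0498]
eef_rot: [-180.0, -0.0, -22.3]
contact_force: [0.1, -0.2, 2.6]
gripper_width: 0.0619
```

>>> servo_tool --targets '[{"dx": 0, "dy": 0, "dz": 0.3, "spin": 0, "grip": 50}, {"dx": 0, "dy": 0, "dz": 0.8, "spin": 0, "grip": 50}, {"dx": 0, "dy": 0, "dz": 1.6, "spin": 0, "grip": 50}, {"dx": 0, "dy": 0, "dz": 2.6, "spin": 0, "grip": 50}, {"dx": 0, "dy": 0, "dz": 3.8, "spin": 0, "grip": 50}, {"dx": 0, "dy": 0, "dz": 5, "spin": 0, "grip": 50}, {"dx": 0, "dy": 0, "dz": 6.2, "spin": 0, "grip": 50}, {"dx": 0, "dy": 0, "dz": 7.2, "spin": 0, "grip": 50}, {"dx": 0, "dy": 0, "dz": 7.8, "spin": 0, "grip": 50}, {"dx": 0, "dy": 0, "dz": 8, "spin": 0, "grip": 50}]'

```text
time_s: 5.6
tcp_pos: [0.6236, -0.0893, 0.1314]
eef_rot: [-179.9, -0.1, -22.3]
contact_force: [0.3, 0.7, -1.9]
gripper_width: 0.0624
```

>>> servo_tool --targets '[{"dx": -0.7, "dy": -0.5, "dz": 0, "spin": 0, "grip": 50}, {"dx": -2.2, "dy": -1.7, "dz": 0, "spin": 0, "grip": 50}, {"dx": -4.2, "dy": -3.2, "dz": 0, "spin": 0, "grip": 50}, {"dx": -6.4, "dy": -4.9, "dz": 0, "spin": 0, "grip": 50}, {"dx": -8.7, "dy": -6.6, "dz": 0, "spin": 0, "grip": 50}, {"dx": -11, "dy": -8.4, "dz": 0, "spin": 0, "grip": 50}, {"dx": -13, "dy": -9.9, "dz": 0, "spin": 0, "grip": 50}, {"dx": -14.3, "dy": -10.9, "dz": 0, "spin": 0, "grip": 50}, {"dx": -14.7, "dy": -11.2, "dz": 0, "spin": 0, "grip": 50}, {"dx": -14.7, "dy": -11.2, "dz": 0, "spin": 0, "grip": 50}]'

```text
time_s: 6.43
tcp_pos: [0.4747, -0.2021, 0.1294]
eef_rot: [-180.0, 0.0, -22.4]
contact_force: [-0.3, 0.5, -2.8]
gripper_width: 0.0621
```

```bash
python3 - <<'E'
from h import *
s=r.capture("scene");p=r.get_state()["tcp_pos"];print(p)
for n in("large","medium"):
    for d in r.cut_out(n+"_pot_mid","scene")[:2]: print(n,round(d["p"],2),np.round(d["extent"]))
z0=p[2]-.05
print("pred",ext("scene",p[0],p[1],"medium",z0),"large",ext("scene",.475,-.2015,"large"))
cv2.imwrite("pics/m2.png",cv2.resize(s[110:260,70:290],(800,545)))
E
```

```text
[ 0.47583643 -0.20169383  0.12956796]
large 0.63 [147. 179. 205. 228.]
medium 0.69 [147. 131. 189. 185.]
pred [146.66205986 129.09204806 189.65804949 184.44857317] large [145.68735933 178.24875013 203.13914394 227.46805785]
```

View pics/m2.png

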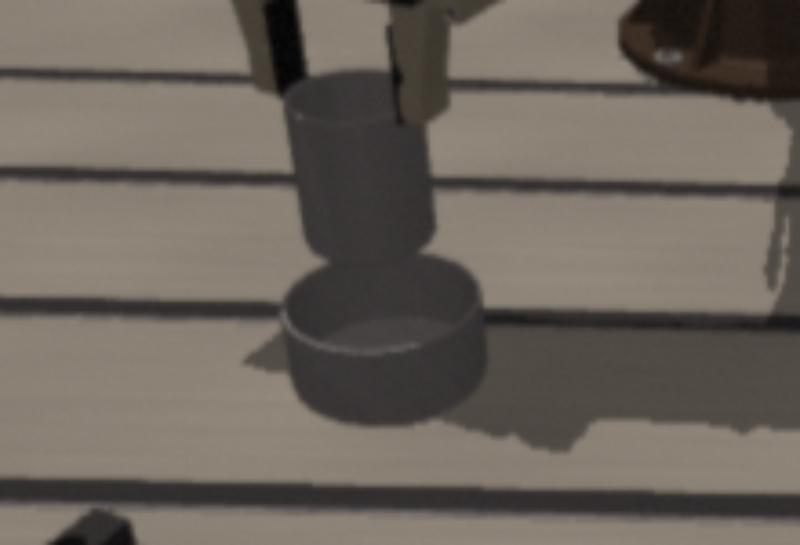

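Picture: the medium pot hangs upright at crop (365,165), straight above the large pot at (385,330), and its extent matches the prediction to within 2 px. Lowering.

>>> servo_tool --targets '[{"dx": 0, "dy": 0.1, "dz": -0.7, "spin": 0, "grip": 50}, {"dx": 0, "dy": 0.1, "dz": -1.6, "spin": 0, "grip": 50}, {"dx": 0, "dy": 0.1, "dz": -2.6, "spin": 0, "grip": 50}, {"dx": 0, "dy": 0.1, "dz": -3.6, "spin": 0, "grip": 50}, {"dx": 0, "dy": 0.1, "dz": -4.6, "spin": 0, "grip": 50}, {"dx": 0, "dy": 0.1, "dz": -5.6, "spin": 0, "grip": 50}, {"dx": 0, "dy": 0.1, "dz": -6.4, "spin": 0, "grip": 50}, {"dx": 0, "dy": 0.1, "dz": -6.9, "spin": 0, "grip": 50}, {"dx": 0, "dy": 0.1, "dz": -7.2, "spin": 0, "grip": 50}, {"dx": 0, "dy": 0.1, "dz": -7.3, "spin": 0, "grip": 50}]'

```text
time_s: 7.42
tcp_pos: [0.4757, -0.2005, 0.056]
eef_rot: [180.0, 0.0, -22.3]
contact_force: [-0.2, 0.9, -1.4]
gripper_width: 0.0618
```

>>> servo_tool --targets '[{"dx": 0, "dy": 0, "dz": -0.1, "spin": 0, "grip": 50}, {"dx": 0, "dy": 0, "dz": -0.1, "spin": 0, "grip": 50}, {"dx": 0, "dy": 0, "dz": -0.2, "spin": 0, "grip": 50}, {"dx": 0, "dy": 0, "dz": -0.2, "spin": 0, "grip": 50}, {"dx": 0, "dy": 0, "dz": -0.2, "spin": 0, "grip": 50}, {"dx": 0, "dy": 0, "dz": -0.2, "spin": 0, "grip": 50}, {"dx": 0, "dy": 0, "dz": -0.2, "spin": 0, "grip": 50}, {"dx": 0, "dy": 0, "dz": -0.2, "spin": 0, "grip": 50}, {"dx": 0, "dy": 0, "dz": -0.2, "spin": 0, "grip": 50}, {"dx": 0, "dy": 0, "dz": -0.2, "spin": 0, "grip": 50}]'

```text
time_s: 8.25
tcp_pos: [0.4759, -0.2004, 0.0546]
eef_rot: [180.0, 0.0, -22.3]
contact_force: [-0.2, -0.4, -1.7]
gripper_width: 0.0623
```

>>> servo_tool --targets '[{"dx": 0, "dy": 0, "dz": -0.1, "spin": 0, "grip": 50}, {"dx": 0, "dy": 0, "dz": -0.1, "spin": 0, "grip": 50}, {"dx": 0, "dy": 0, "dz": -0.1, "spin": 0, "grip": 68}, {"dx": 0, "dy": 0, "dz": -0.1, "spin": 0, "grip": 72}, {"dx": 0, "dy": 0, "dz": -0.1, "spin": 0, "grip": 77}, {"dx": 0, "dy": 0, "dz": -0.1, "spin": 0, "grip": 83}, {"dx": 0, "dy": 0, "dz": -0.1, "spin": 0, "grip": 90}, {"dx": 0, "dy": 0, "dz": -0.1, "spin": 0, "grip": 100}, {"dx": 0, "dy": 0, "dz": -0.1, "spin": 0, "grip": 100}, {"dx": 0, "dy": 0, "dz": -0.1, "spin": 0, "grip": 100}]'

```text
time_s: 9.08
tcp_pos: [0.4759, -0.2004, 0.0535]
eef_rot: [180.0, 0.0, -22.3]
contact_force: [-0.4, -0.6, 0.6]
gripper_width: 0.0869
```

>>> servo_tool --targets '[{"dx": 0, "dy": 0, "dz": 0.5, "spin": 0, "grip": 100}, {"dx": 0, "dy": 0, "dz": 1.5, "spin": 0, "grip": 100}, {"dx": 0, "dy": 0, "dz": 3, "spin": 0, "grip": 100}, {"dx": 0, "dy": 0, "dz": 5, "spin": 0, "grip": 100}, {"dx": 0, "dy": 0, "dz": 7, "spin": 0, "grip": 100}, {"dx": 0, "dy": 0, "dz": 9, "spin": 0, "grip": 100}, {"dx": 0, "dy": 0, "dz": 11, "spin": 0, "grip": 100}, {"dx": 0, "dy": 0, "dz": 13, "spin": 0, "grip": 100}, {"dx": 0, "dy": 0, "dz": 14.2, "spin": 0, "grip": 100}, {"dx": 0, "dy": 0, "dz": 14.7, "spin": 0, "grip": 100}]'

```text
time_s: 9.92
tcp_pos: [0.477, -0.2007, 0.2039]
eef_rot: [-179.9, -0.2, -22.3]
contact_force: [-0.4, 0.2, -0.3]
gripper_width: 0.0876
```

>>> servo_tool --targets '[{"dx": 0.8, "dy": 1.9, "dz": 0, "spin": 0, "grip": 100}, {"dx": 2.4, "dy": 5.7, "dz": 0, "spin": 0, "grip": 100}, {"dx": 4, "dy": 9.5, "dz": 0, "spin": 0, "grip": 100}, {"dx": 5.6, "dy": 13.3, "dz": 0, "spin": 0, "grip": 100}, {"dx": 7.2, "dy": 17.1, "dz": 0, "spin": 0, "grip": 100}, {"dx": 8.8, "dy": 20.9, "dz": 0, "spin": 0, "grip": 100}, {"dx": 10.4, "dy": 24.7, "dz": 0, "spin": 0, "grip": 100}, {"dx": 12, "dy": 28.5, "dz": 0, "spin": 0, "grip": 100}, {"dx": 13.6, "dy": 32.3, "dz": 0, "spin": 0, "grip": 100}, {"dx": 15, "dy": 35.8, "dz": 0, "spin": 0, "grip": 100}]'

```text
time_s: 10.75
tcp_pos: [0.6262, 0.1599, 0.2005]
eef_rot: [180.0, 0.0, -22.2]
contact_force: [1.6, -0.5, 0.8]
gripper_width: 0.0877
```

>>> servo_tool --targets '[{"dx": 0.6, "dy": 1.6, "dz": 0, "spin": 0, "grip": 100}, {"dx": 0.6, "dy": 1.6, "dz": 0, "spin": 0, "grip": 100}, {"dx": 0.6, "dy": 1.6, "dz": -1, "spin": 0, "grip": 100}, {"dx": 0.6, "dy": 1.6, "dz": -2.5, "spin": 0, "grip": 100}, {"dx": 0.6, "dy": 1.6, "dz": -4, "spin": 0, "grip": 100}, {"dx": 0.6, "dy": 1.6, "dz": -5.2, "spin": 0, "grip": 100}, {"dx": 0.6, "dy": 1.6, "dz": -5.8, "spin": 0, "grip": 100}, {"dx": 0.6, "dy": 1.6, "dz": -6, "spin": 0, "grip": 100}, {"dx": 0.6, "dy": 1.6, "dz": -6, "spin": 0, "grip": 100}, {"dx": 0.6, "dy": 1.6, "dz": -6, "spin": 0, "grip": 100}]'

```text
time_s: 11.58
tcp_pos: [0.6323, 0.1734, 0.1413]
eef_rot: [-180.0, -0.0, -22.3]
contact_force: [-0.5, 0.1, 0.3]
gripper_width: 0.0877
```

```bash
python3 - <<'E'
from h import *
s=r.capture("scene");t=r.capture("top")
for n in("large","medium","small","bolt"):
    for d in r.cut_out(n+"_pot_mid","scene")[:2]: print(n,round(d["p"],2),np.round(d["extent"]))
for d in r.cut_out("medium_pot_mid","top")[:2]: print("top",round(d["p"],2),np.round(d["extent"]))
for d in r.cut_out("large_pot_mid","top")[:2]: print("top",round(d["p"],2),np.round(d["extent"]))
print("pred nested med",ext("scene",.476,-.2005,"medium",.004),"small",ext("scene",.6325,.1735,"small"), "bolt",ext("scene",.5007,.0755,"bolt"))
print("tcp px",proj("scene",[r.get_state()["tcp_pos"]]))
cv2.imwrite("pics/m3.png",np.hstack([cv2.resize(s[120:300,110:430],(480,270)),cv2.resize(t[200:320,340:460],(270,270))]))
E
```

```text
large 0.78 [145. 183. 205. 229.]
medium 0.91 [157. 169. 195. 210.]
small 0.73 [384. 213. 418. 283.]
bolt 0.66 [310. 174. 345. 232.]
top 0.96 [384. 244. 439. 287.]
top 0.71 [372. 228. 446. 297.]
pred nested med [153.7208602  167.35035427 193.88365023 220.18603321] small [382.16828874 212.58807895 419.23107142 280.97639106] bolt [305.91056551 179.36646714 345.53698383 233.59561993]
tcp px [[412.32126514 198.02745901]]
```

View pics/m3.png

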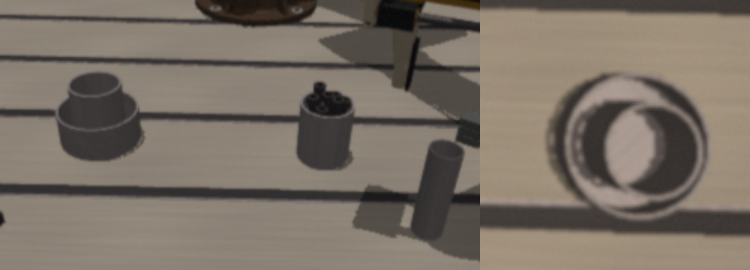

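Picture: the medium pot stands nested and upright in the large pot (scene crop (95,100), top crop rim centre about (655,150)). The bolt pot is undisturbed, and the small pot is below the gripper. Now gripping the small pot.

>>> servo_tool --targets '[{"dx": 0, "dy": 0, "dz": -0.7, "spin": 0, "grip": 100}, {"dx": 0, "dy": 0, "dz": -1.6, "spin": 0, "grip": 100}, {"dx": 0, "dy": 0, "dz": -2.6, "spin": 0, "grip": 100}, {"dx": 0, "dy": 0, "dz": -3.6, "spin": 0, "grip": 100}, {"dx": 0, "dy": 0, "dz": -4.6, "spin": 0, "grip": 100}, {"dx": 0, "dy": 0, "dz": -5.4, "spin": 0, "grip": 100}, {"dx": 0, "dy": 0, "dz": -5.9, "spin": 0, "grip": 90}, {"dx": 0, "dy": 0, "dz": -6, "spin": 0, "grip": 80}, {"dx": 0, "dy": 0, "dz": -6, "spin": 0, "grip": 70}, {"dx": 0, "dy": 0, "dz": -6, "spin": 0, "grip": 60}]'

```text
time_s: 12.82
tcp_pos: [0.6322, 0.1737, 0.0809]
eef_rot: [-180.0, -0.0, -22.3]
contact_force: [0.2, -0.5, 0.1]
gripper_width: 0.0664
```

>>> servo_tool --targets '[{"dx": 0, "dy": 0, "dz": 0, "spin": 0, "grip": 54}, {"dx": 0, "dy": 0, "dz": 0, "spin": 0, "grip": 50}, {"dx": 0, "dy": 0, "dz": 0, "spin": 0, "grip": 46}, {"dx": 0, "dy": 0, "dz": 0, "spin": 0, "grip": 42}, {"dx": 0, "dy": 0, "dz": 0, "spin": 0, "grip": 38}, {"dx": 0, "dy": 0, "dz": 0, "spin": 0, "grip": 34}, {"dx": 0, "dy": 0, "dz": 0, "spin": 0, "grip": 28}, {"dx": 0, "dy": 0, "dz": 0, "spin": 0, "grip": 20}, {"dx": 0, "dy": 0, "dz": 0, "spin": 0, "grip": 15}, {"dx": 0, "dy": 0, "dz": 0, "spin": 0, "grip": 15}]'

```text
time_s: 13.65
tcp_pos: [0.6321, 0.1737, 0.0807]
eef_rot: [-180.0, -0.0, -22.3]
contact_force: [-0.1, -0.2, 1.7]
gripper_width: 0.032
```

```bash
python3 - <<'E'
from h import *
for o in ([("scene",(157,169,195,210))],[("top",(384,244,439,287))],[("scene",(157,169,195,210)),("top",(384,244,439,287))]):
    o=[(c,np.array(x)) for c,x in o]
    m=lambda p:np.concatenate([(ext(c,*p,"medium",.004)-e)[[0,1,2] if c=="scene" else [0,1,2,3]] for c,e in o])
    s=least_squares(m,[.476,-.2],loss="soft_l1");print(s.x,np.round(m(s.x),1))
print("top rim",ray("top",418.7,266.7,.079))
for z in(.004,.079):
    print(proj("top",[[.476,-.2005,z]]))
E
```

```text
[ 0.48167912 -0.19508852] [-1.  -0.1  1.2]
[ 0.47554484 -0.20140014] [-0.5 -1.1  0.4  0.8]
[ 0.47560248 -0.19989966] [-2.9 -1.7 -0.8 -1.4 -1.1 -0.6  0.8]
top rim [ 0.47417549 -0.2032123 ]
[[402.64470254 262.31694009]]
[[416.84759333 265.39325602]]
```

>>> servo_tool --targets '[{"dx": 0, "dy": 0, "dz": 0.3, "spin": 0, "grip": 15}, {"dx": 0, "dy": 0, "dz": 1, "spin": 0, "grip": 15}, {"dx": 0, "dy": 0, "dz": 2.2, "spin": 0, "grip": 15}, {"dx": 0, "dy": 0, "dz": 3.8, "spin": 0, "grip": 15}, {"dx": 0, "dy": 0, "dz": 5.5, "spin": 0, "grip": 15}, {"dx": 0, "dy": 0, "dz": 7.2, "spin": 0, "grip": 15}, {"dx": 0, "dy": 0, "dz": 8.9, "spin": 0, "grip": 15}, {"dx": 0, "dy": 0, "dz": 10.5, "spin": 0, "grip": 15}, {"dx": 0, "dy": 0, "dz": 11.6, "spin": 0, "grip": 15}, {"dx": 0, "dy": 0, "dz": 12, "spin": 0, "grip": 15}]'

```text
time_s: 14.48
tcp_pos: [0.6328, 0.1739, 0.2036]
eef_rot: [-179.8, -0.1, -22.3]
contact_force: [0.1, 0.4, -1.5]
gripper_width: 0.0315
```

>>> servo_tool --targets '[{"dx": -0.4, "dy": -1, "dz": 0, "spin": 0, "grip": 15}, {"dx": -1.3, "dy": -3, "dz": 0, "spin": 0, "grip": 15}, {"dx": -2.3, "dy": -5.5, "dz": 0, "spin": 0, "grip": 15}, {"dx": -3.3, "dy": -8, "dz": 0, "spin": 0, "grip": 15}, {"dx": -4.4, "dy": -10.5, "dz": 0, "spin": 0, "grip": 15}, {"dx": -5.4, "dy": -13, "dz": 0, "spin": 0, "grip": 15}, {"dx": -6.5, "dy": -15.5, "dz": 0, "spin": 0, "grip": 15}, {"dx": -7.5, "dy": -18, "dz": 0, "spin": 0, "grip": 15}, {"dx": -8.6, "dy": -20.5, "dz": 0, "spin": 0, "grip": 15}, {"dx": -9.6, "dy": -23, "dz": 0, "spin": 0, "grip": 15}]'

```text
time_s: 15.32
tcp_pos: [0.5341, -0.0579, 0.1998]
eef_rot: [180.0, 0.1, -22.3]
contact_force: [0.3, -0.9, -1.4]
gripper_width: 0.0313
```

>>> servo_tool --targets '[{"dx": -1, "dy": -2.5, "dz": 0, "spin": 0, "grip": 15}, {"dx": -2, "dy": -5, "dz": 0, "spin": 0, "grip": 15}, {"dx": -3.1, "dy": -7.5, "dz": 0, "spin": 0, "grip": 15}, {"dx": -4.1, "dy": -9.8, "dz": 0, "spin": 0, "grip": 15}, {"dx": -5, "dy": -11.8, "dz": 0, "spin": 0, "grip": 15}, {"dx": -5.6, "dy": -13.3, "dz": 0, "spin": 0, "grip": 15}, {"dx": -5.9, "dy": -14.1, "dz": 0, "spin": 0, "grip": 15}, {"dx": -6, "dy": -14.4, "dz": 0, "spin": 0, "grip": 15}, {"dx": -6, "dy": -14.4, "dz": -0.5, "spin": 0, "grip": 15}, {"dx": -6, "dy": -14.4, "dz": -1, "spin": 0, "grip": 15}]'

```text
time_s: 16.15
tcp_pos: [0.4761, -0.2001, 0.1901]
eef_rot: [-180.0, -0.0, -22.3]
contact_force: [0.0, 0.0, -0.7]
gripper_width: 0.0316
```

```bash
python3 - <<'E'
from h import *
s=r.capture("scene");p=r.get_state()["tcp_pos"];print(p)
for n in("small","medium"):
    for d in r.cut_out(n+"_pot_mid","scene")[:2]: print(n,round(d["p"],2),np.round(d["extent"]))
print("pred",ext("scene",p[0],p[1],"small",p[2]-.0808))
cv2.imwrite("pics/m4.png",cv2.resize(s[80:250,90:290],(640,544)))
E
```

```text
[ 0.47543503 -0.19960199  0.18875541]
small 0.91 [153. 100. 181. 164.]
medium 0.65 [153. 166. 192. 209.]
pred [152.27771608  99.22347699 180.7487073  165.67679156]
```

View pics/m4.png

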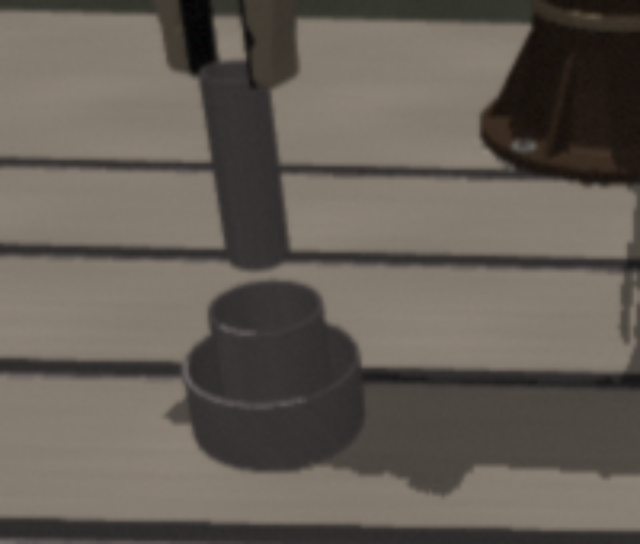

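Picture: the small pot hangs upright at crop (245,165), with the medium mouth directly below at (266,307), and it matches the prediction. Lowering it about 10 cm.

>>> servo_tool --targets '[{"dx": 0, "dy": 0, "dz": -0.7, "spin": 0, "grip": 15}, {"dx": 0, "dy": 0, "dz": -1.7, "spin": 0, "grip": 15}, {"dx": 0, "dy": 0, "dz": -2.8, "spin": 0, "grip": 15}, {"dx": 0, "dy": 0, "dz": -4, "spin": 0, "grip": 15}, {"dx": 0, "dy": 0, "dz": -5.2, "spin": 0, "grip": 15}, {"dx": 0, "dy": 0, "dz": -6.4, "spin": 0, "grip": 15}, {"dx": 0, "dy": 0, "dz": -7.6, "spin": 0, "grip": 15}, {"dx": 0, "dy": 0, "dz": -8.6, "spin": 0, "grip": 15}, {"dx": 0, "dy": 0, "dz": -9.3, "spin": 0, "grip": 15}, {"dx": 0, "dy": 0, "dz": -9.7, "spin": 0, "grip": 15}]'

```text
time_s: 17.13
tcp_pos: [0.4753, -0.2002, 0.0922]
eef_rot: [180.0, 0.1, -22.3]
contact_force: [-0.2, 0.6, -1.2]
gripper_width: 0.0317
```

>>> servo_tool --targets '[{"dx": 0, "dy": 0, "dz": -0.1, "spin": 0, "grip": 15}, {"dx": 0, "dy": 0, "dz": -0.1, "spin": 0, "grip": 15}, {"dx": 0, "dy": 0, "dz": -0.2, "spin": 0, "grip": 15}, {"dx": 0, "dy": 0, "dz": -0.2, "spin": 0, "grip": 15}, {"dx": 0, "dy": 0, "dz": -0.3, "spin": 0, "grip": 15}, {"dx": 0, "dy": 0, "dz": -0.3, "spin": 0, "grip": 15}, {"dx": 0, "dy": 0, "dz": -0.3, "spin": 0, "grip": 15}, {"dx": 0, "dy": 0, "dz": -0.3, "spin": 0, "grip": 15}, {"dx": 0, "dy": 0, "dz": -0.3, "spin": 0, "grip": 15}, {"dx": 0, "dy": 0, "dz": -0.3, "spin": 0, "grip": 15}]'

```text
time_s: 17.97
tcp_pos: [0.4759, -0.2004, 0.0906]
eef_rot: [-180.0, -0.0, -22.3]
contact_force: [-0.7, -0.4, -2.6]
gripper_width: 0.0315
```

>>> servo_tool --targets '[{"dx": 0, "dy": 0, "dz": -0.1, "spin": 0, "grip": 15}, {"dx": 0, "dy": 0, "dz": -0.15, "spin": 0, "grip": 15}, {"dx": 0, "dy": 0, "dz": -0.15, "spin": 0, "grip": 15}, {"dx": 0, "dy": 0, "dz": -0.15, "spin": 0, "grip": 35}, {"dx": 0, "dy": 0, "dz": -0.15, "spin": 0, "grip": 39}, {"dx": 0, "dy": 0, "dz": -0.15, "spin": 0, "grip": 43}, {"dx": 0, "dy": 0, "dz": -0.15, "spin": 0, "grip": 50}, {"dx": 0, "dy": 0, "dz": -0.15, "spin": 0, "grip": 60}, {"dx": 0, "dy": 0, "dz": -0.15, "spin": 0, "grip": 70}, {"dx": 0, "dy": 0, "dz": -0.15, "spin": 0, "grip": 80}]'

```text
time_s: 18.8
tcp_pos: [0.476, -0.2004, 0.0892]
eef_rot: [-180.0, -0.0, -22.3]
contact_force: [0.2, 0.1, 0.2]
gripper_width: 0.058
```

>>> servo_tool --targets '[{"dx": 0, "dy": 0, "dz": 0.4, "spin": 0, "grip": 100}, {"dx": 0, "dy": 0, "dz": 1.2, "spin": 0, "grip": 100}, {"dx": 0, "dy": 0, "dz": 2.5, "spin": 0, "grip": 100}, {"dx": 0, "dy": 0, "dz": 4, "spin": 0, "grip": 100}, {"dx": 0, "dy": 0, "dz": 6, "spin": 0, "grip": 100}, {"dx": 0, "dy": 0, "dz": 8, "spin": 0, "grip": 100}, {"dx": 0, "dy": 0, "dz": 10, "spin": 0, "grip": 100}, {"dx": 0, "dy": 0, "dz": 11, "spin": 0, "grip": 100}, {"dx": 0, "dy": 0, "dz": 12, "spin": 0, "grip": 100}, {"dx": 0, "dy": 0, "dz": 12, "spin": 0, "grip": 100}]'

```text
time_s: 19.63
tcp_pos: [0.4768, -0.2006, 0.2111]
eef_rot: [-180.0, -0.2, -22.3]
contact_force: [-0.4, -0.5, -0.4]
gripper_width: 0.0872
```

>>> servo_tool --targets '[{"dx": 1, "dy": 2, "dz": 0, "spin": 0, "grip": 100}, {"dx": 2.5, "dy": 5, "dz": 0, "spin": 0, "grip": 100}, {"dx": 4, "dy": 8, "dz": 0, "spin": 0, "grip": 100}, {"dx": 5.5, "dy": 11, "dz": 0, "spin": 0, "grip": 100}, {"dx": 7, "dy": 14, "dz": 0, "spin": 0, "grip": 100}, {"dx": 8.5, "dy": 17, "dz": 0, "spin": 0, "grip": 100}, {"dx": 10, "dy": 20, "dz": 0, "spin": 0, "grip": 100}, {"dx": 11, "dy": 22, "dz": 0, "spin": 0, "grip": 100}, {"dx": 11.5, "dy": 23, "dz": 0, "spin": 0, "grip": 100}, {"dx": 11.5, "dy": 23, "dz": 0, "spin": 0, "grip": 100}]'

```text
time_s: 20.47
tcp_pos: [0.5912, 0.0315, 0.2073]
eef_rot: [179.9, 0.1, -22.2]
contact_force: [-0.6, 0.5, 0.1]
gripper_width: 0.0878
```

```bash
python3 - <<'E'
from h import *
s=r.capture("scene");t=r.capture("top");p=r.get_state()["tcp_pos"];print(p)
for c in("scene","top"):
  for n in("small","medium","large","bolt"):
    for d in r.cut_out(n+"_pot_mid",c)[:1]: print(c,n,round(d["p"],2),np.round(d["extent"]))
  print("pred small",ext(c,.476,-.2,"small",.008))
cv2.imwrite("pics/m5.png",np.hstack([cv2.resize(s[120:270,110:360],(500,300)),cv2.resize(t[200:320,340:460],(300,300))]))
E
```

```text
[0.59021928 0.02946341 0.20794852]
scene small 0.64 [159. 156. 181. 185.]
scene medium 0.88 [156. 172. 193. 209.]
scene large 0.78 [144. 181. 206. 228.]
scene bolt 0.97 [309. 174. 345. 232.]
pred small [160.18432256 154.38327288 185.9358377  213.74245642]
top small 0.91 [396. 252. 437. 278.]
top medium 0.85 [383. 244. 440. 288.]
top large 0.62 [370. 231. 442. 299.]
top bolt 0.94 [205. 222. 254. 264.]
pred small [392.52250749 251.92217173 436.36467389 279.41367862]
```

View pics/m5.png

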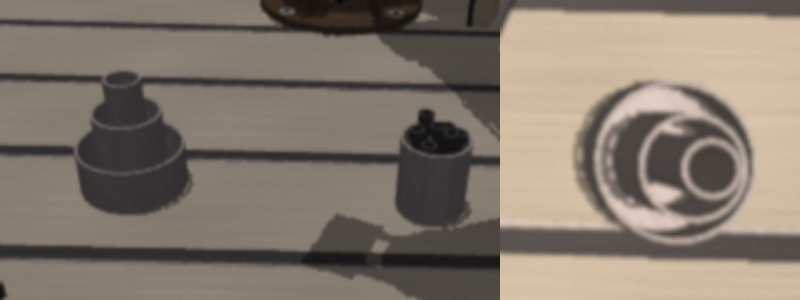

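All three pots are nested upright (scene crop: rims at (122,78), (127,112) and (130,150)). The bolt pot is where it was, and the gripper is clear of everything.

```bash
python3 -c "
from plant import r
print(r.close_job())"
```

```text
the job is handed in; nothing more can be done
None
```

I nested the three empty pots and handed the job in at about 21 s of the 51 s allowed. The medium pot went into the large one and the small pot into the medium one. Each was gripped near its rim and released about 1 mm or less above the floor of the next.

- **Final pictures:** both cameras show all three pots upright and nested. The small pot's rim is where a pot standing on the medium pot's floor would put it, to within about 2 px in the scene view and 1 px in the top view.
- **Bolt pot and robot:** the bolt pot's outline moved by at most 2–3 px between the first and last pictures, which is within the networks' noise. The robot was clear of everything, with force readings under 1 N.
- **Disagreements:**
  - The fingers read about 2 mm narrower than the pots' diameters, which I put down to pad give.
  - Two position estimates of the nested medium pot differed by 6–9 mm. The scene-camera one is the less reliable, because the large pot hides part of it there. The combined fit agreed with where I released the pot.
- **Not checked:** the close call reports no verdict, so I have no confirmation that it passed.

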